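Pin the air sampler, open it and hold its filter over the light pad

TASK

First lock the air sampler to its dock, without shoving it along: take the red-headed pin from its stand and push it down through the fork and lug holes until its collar seats. Then swing the blue flap up to about upright, where it stays by itself, and draw the yellow filter plate straight up out of the slot beneath. Finish still holding the plate: keep it upright and still in the gripper with its lower edge about 10 cm above the middle of the light pad, with the pin home and the flap open, and leave the bottle, vial and rubber stopper alone.

Things in the scene. Friction and masses are not known exactly. Their poses are not given: they have to be found in the camera images.
- pin_grip (a point): Loose steel pin, upright in a grey stand; point on its axis at the height to grasp, z up. Red grip 16 mm dia, from 20 mm below to 10 mm above the point. Steel collar 22 mm dia, 4 mm thick, underside 24 mm below the point. Shank 10 mm dia, 38 mm long below the collar, last 8 mm tapering to a 4 mm tip (62 mm below the point).
- pin_stand: Grey block 46 x 46 x 42 mm tall, fixed at a varying place; origin at the centre of its underside. The pin stands in its central 13 mm hole with the collar on the top face: lift it straight up, at least 40 mm.
- fork_hole (a point): Centre of the hole's mouth in the top face of the upper aluminium fork plate, 48 mm above the desk. Vertical 14 mm holes, 2 mm countersinks, in line through fork plate (8 mm), the sampler's blue lug, lower fork plate; 28 mm in all. Pin seated: collar on the plate, pin_grip 24 mm above this point. Axes: x to the sampler's back (hinge side), y away from the sampler, z up.
- dock: Dark base plate 130 x 150 x 6 mm under the white sampler (housing 110 x 136 mm, rim 86 mm above the desk); origin at its middle on the desk, axes as fork_hole. Fixed; place and yaw vary. The fork is on its left (+y) side, its hole 114 mm from the origin and 46 mm clear of the housing wall.
- sampler (a joint): How far the sampler has slid back (dock +x) on its dock, m; 0 at the start with the holes in line, stop at 0.03. It slides against about 3 N of friction until the pin locks it (then about 5 mm of play).
- flap_grip (a point): Centre of the black disc knob near the front edge of the blue flap. Axes: x to the hinge, y along the hinge, z out of the flap. Disc 12 mm thick along y, 18 mm dia, on a 10 mm wide stem; centre 28 mm above the flap's upper face (91 mm above the desk when shut). Pinch it along y; it can pivot in the grip. Flap 114 x 138 x 5 mm.
- flap_hinge (a point): Middle of the flap's hinge line, on the far rim of the sampler, 86 mm above the desk; hinge axis along dock y. Shut, flap_grip lies 100 mm in front of (-x) and 33 mm above this point; it moves on an arc about it, up and then away to the back.
- flap (a joint): Flap angle, rad: 0 shut, 1.57 upright, stop at 1.75 leaning back. Starts nearly shut. Friction (about 0.16 N m, some 2 N at the knob) keeps it wherever it is left.
- filter_center (a point): Centre (half-way up) of the loose yellow filter plate, 72 mm tall, 60 g, under the flap; x along its length, y across its thickness, z up. Frame 70 (x) x 12 (y) x 38 mm, underside 36 mm below the point; above it a pull tab 40 (x) x 8 (y) mm, from 2 to 36 mm above the point: grasp it along y, about 22 mm above the point.
- filter_slot (a point): Middle of the mouth of the filter's slot, 34 mm above the desk, dock axes: slot 74 (x) x 15 (y) mm, 26 mm deep, 67 mm in front of the hinge. At the start filter_center is 10 mm above this point. Free space round the tab inside the rim: 62 mm to each side (y), 38 mm to the front wall.
- pad_middle (a point): Middle of the top face of the light pad, a black 90 x 90 mm slab with a bright white face, 8 mm high, fixed on the desk on the right at a varying place; z up.
- bottle_small: Bystander: white bottle with red cap, 48 mm in diameter, 124 mm tall, origin at the centre of its underside. Leave alone.
- vial_4: Bystander: glass vial with red cap, 28 mm in diameter, 58 mm tall, origin at the centre of its underside. Leave alone.
- stopper_1: Bystander: red-brown rubber stopper, 22 mm in diameter, 20 mm tall, origin at the centre of its underside. Leave alone.
Not all that is in view belongs to the job. Of the things that look like the part that bears pad_middle, the largest one is meant.

How it is judged:
On the way, in this order (a step that is already met when the one before it is completed fails the run):
1. the pin stands in the fork and lug with its collar down on the fork (horizontal distance between pin_grip and fork_hole below 0.006 m and z of pin_grip in the frame of fork_hole below 0.0275 m and angle between pin_grip's own z axis and vertical below 0.12 rad), for 0.2 s.
2. the flap is open (beyond 1.2 rad) with the pin still home (all of step 1 and value of joint flap above 1.2 rad), for 0.2 s.
3. the filter plate is held by the fingers, drawn up clear of the slot (height (world z) of filter_center above 0.085 m and contact force between the fingers and filter_plate above 0.5 N), for 0.2 s.
At the end, for the whole second after the job is handed in: Ends holding: plate gripped, touching nothing else, still (<30 mm/s), upright within 15 degrees, centre within 35 mm of the pad middle from above, lower edge 50-160 mm above the pad; flap beyond 1.2 rad; pin upright, within 6 mm of the hole axis, collar within 3.5 mm of the fork (all of step 2 and horizontal distance between filter_center and pad_middle below 0.035 m and z of filter_center in the frame of pad_middle between 0.086 and 0.196 m and angle between filter_center's own z axis and vertical below 0.26 rad and linear speed of filter_plate below 0.03 m/s and contact force between the fingers and filter_plate above 0.5 N and contact force between filter_plate and light_pad below 0.1 N and contact force between filter_plate and dock below 0.1 N); the arm keeps its last pose, push and grip.
It fails at once if the sampler is shoved back more than 10 mm on its dock (value of joint sampler above 0.01 m).
It fails at once if the bottle is moved more than 25 mm or tipped (distance of bottle_small from where it was at the start of the episode above 0.025 m or angle between bottle_small's own z axis and vertical above 0.35 rad).
It fails at once if the vial is moved more than 25 mm or tipped (distance of vial_4 from where it was at the start of the episode above 0.025 m or angle between vial_4's own z axis and vertical above 0.35 rad).
It fails at once if the stopper is moved more than 25 mm or tipped (distance of stopper_1 from where it was at the start of the episode above 0.025 m or angle between stopper_1's own z axis and vertical above 0.35 rad).
It also fails if it takes over 66 s, if anything falls off the work surface, if the arm or the gripper's body presses on something with over 40 N, if the wrist force passes 120 N, or if a joint passes its speed limit or range.

ROBOT

A 7-joint arm with a two-finger parallel gripper is mounted at the origin on a cart in front of the work surface, level with it; the furniture and walls round the work are solid. World frame = base frame: x ahead of the robot, y to its left, z up, the work surface at z = 0. Lengths are in m, angles in rad, forces in N, time in s.
With the tool pointing down it reaches from about 0.35 to 0.9 m from the base axis. Payload 8.1 kg.
Tool frame: the origin (TCP) lies midway between the tips of the shut fingers; the grasp point (between the pads) lies arm.tcp_to_grasp behind it (arm.tcp_to_grasp is the distance from the TCP to the grasp point, in m); z points along the fingers, y is the line along which they close (so a half turn about z gives the same grasp; the last joint's range is limited). The gripper opens to 92 mm and grips with 3 to 60 N. Pads are 19 mm wide; open, the fingers measure 130 mm over their backs; the gripper's body (75 mm by 190 mm) begins 47 mm behind the grasp point.
Start: joints at [-1.384, 0.434, 0.025, 1.573, -0.012, 1.134, -0.075], TCP at [0.179, 0.599, 0.227] pointing down, gripper open.
Joint ranges: [-2.62, 2.62], [-0.44, 2.09], [-1.27, 1.32], [0.08, 2.57], [-1.32, 4.46], [0.12, 2], [-2.74, 2.74]. Speed limits (rad/s): [2.22, 2.22, 3.01, 3.01, 3.14, 3.14, 3.14].

INTERFACE

Orientations are given as a rotation vector (axis times angle).
In Python, from cell import observe, get_image, arm gives the robot as it stands. The module is installed in compiled form; this text tells all that it offers.
- The arm moves only by the tool drive_tool, never from a script. Its argument "steps" is a list of rows, each a list of 5 numbers: the closure, from 0 (fully open) to 1 (shut), then the shift along the world's x, y, z in mm, then the turn about the world's z in rad. In form: [[hand, x, y, z, roll], ...]. A call has 1 to 20 rows; each row shifts and turns the commanded pose from where the row before left it; what a row does not reach is not made up. A row lasts 1/12 s, in which the tool goes at most 41.7 mm and 7.16 degrees, less where a joint would pass 70% of its speed; a pose out of reach is approached as far as the arm can. A call with a gripper value outside its range is refused whole. The fingers move at their own pace and stop on an object; "grip_force" is the grip in N (left out, the last holds). Time passes only in rows, so rows that do not move let the fingers close. It gives the time, the measured TCP pose, the force, the opening and the grip force at its end, in the units of the state.
- observe(): the state, without advancing time (a new reading comes with each control period).
- get_image(name): name is "scene" or "top" or "wrist"; returns a dict with "image" (480x640x3 uint8, red, green, blue), "vfov" (degrees; the focal length in pixels is half the picture's height over the tangent of half this angle, whatever the lens; pixels are square), "cx", "cy" (the principal point, pixels), "xyz" and "attitude" of the camera in the world. Camera axes: x right, y down, z forward; pixel columns grow to the right and rows downward; lengths in m; the calibration is good to about 2 mm. A picture is of the moment at which its call begins. There is no depth.
- arm.sign_off(): hands the job in; it is judged then, once.
The state is a dict: "clock": time; "joints": joint angles; "dq": joint speeds; "joint_efforts": joint torques, N m; "position": TCP position; "ee_rot": TCP orientation; "force": force on the tool from outside, world axes, zero at the start; "ft_torque": the same for the moment, N m; "width": opening from 0.0 (shut) to 1.0 (fully open); "gripper_force": force on a finger pad.
Only numpy, scipy, OpenCV 4.12 (cv2) and the standard library are available. Lean on these libraries where they do the work, as an engineer would, in place of code of your own. Each camera call takes 0.05 s, during which the arm holds its last target. There are 200 camera calls.

## Working session

There is one attempt and no reset: what is moved stays moved. The work goes in short steps, Python scripts to look and compute and a tool call to move; the robot and the scene stay as the last step left them, time stands still between calls to the robot, and variables do not carry over. Pictures are saved under pics/ and viewed, at most 10 in all, crops included, and the job is handed in when it is done.

Besides the shell and the picture viewer there is one more tool, called after "Request:" as name([rows], argument=value, ...), one row to a line, values as JSON. drive_tool: Moves the arm, as the interface text tells. Its arguments: {"type":"object","properties":{"steps":{"type":"array"},"grip_force":{"type":"number"}},"required":["steps"]}

```bash
mkdir -p pics
cat > h.py <<'E'
import numpy as np, cv2
from scipy.spatial.transform import Rotation as R
from cell import observe,get_image,arm
def K(d):
    f=d["image"].shape[0]/2/np.tan(np.radians(d["vfov"])/2); return f
def rot(d):
    a=np.array(d["attitude"],float)
    return a if a.shape==(3,3) else R.from_rotvec(a).as_matrix()
def ray(d,u,v):
    f=K(d); r=rot(d)@np.array([(u-d["cx"])/f,(v-d["cy"])/f,1]); return np.array(d["xyz"]),r
def onz(d,u,v,z):
    o,r=ray(d,u,v); return o+r*(z-o[2])/r[2]
def proj(d,p):
    q=rot(d).T@(np.array(p)-d["xyz"]); f=K(d); return d["cx"]+f*q[0]/q[2], d["cy"]+f*q[1]/q[2]
def tri(d1,p1,d2,p2):
    A=[];b=[]
    for d,p in((d1,p1),(d2,p2)):
        o,r=ray(d,*p); r=r/np.linalg.norm(r);M=np.eye(3)-np.outer(r,r);A.append(M);b.append(M@o)
    return np.linalg.lstsq(np.vstack(A),np.hstack(b),rcond=None)[0]
def snap(n,fn):
    d=get_image(n); cv2.imwrite("pics/"+fn+".png",d["image"][:,:,::-1]); np.save("pics/"+fn+".npy",d,allow_pickle=True); return d
def load(fn): return np.load("pics/"+fn+".npy",allow_pickle=True).item()
E
python3 - <<'E'
from h import *
for n in("top","scene","wrist"):
    d=snap(n,n+"0"); print(n,d["vfov"],d["cx"],d["cy"],d["xyz"],d["attitude"])
print(observe()); print(arm.tcp_to_grasp)
E
```

```text
top 43.703469070299136 317.9532657019435 239.17213411042943 [ 0.42218021 -0.13163299  1.58597466] [-2.1279011   2.18319254 -0.12385667]
scene 43.87377857300508 315.1871912973527 238.56388120286078 [-0.49562626 -0.73424655  1.02345546] [-1.94261927  1.16297061 -0.59404693]
wrist 62.12442081198145 319.2624314429356 242.2804161077789 [0.11069127 0.61940641 0.3842558 ] [2.33954844 1.74369563 0.23335591]
{'clock': 0.15, 'joints': array([-1.38360799,  0.43507002,  0.02495457,  1.57389864, -0.0115916 ,
        1.13399516, -0.075077  ]), 'dq': array([-0.00032701, -0.00123521,  0.00234451, -0.00298272, -0.00093166,
       -0.00133703,  0.00184565]), 'joint_efforts': array([ 1.26905212e-03, -6.68259072e+01,  9.85644646e-01, -3.14696503e+01,
       -6.05548569e-02,  3.94144678e-02,  8.12981443e-05]), 'position': array([0.1785178 , 0.59854942, 0.22611654]), 'ee_rot': array([-4.53635786e-01, -3.10860107e+00,  1.92361470e-03]), 'force': array([ 0.76521281, -0.49275147,  0.21859568]), 'ft_torque': array([0.01185774, 0.0299505 , 0.00548936]), 'gripper_force': 0.0, 'width': 0.9995414158363621}
0.0188
```

View pics/top0.png

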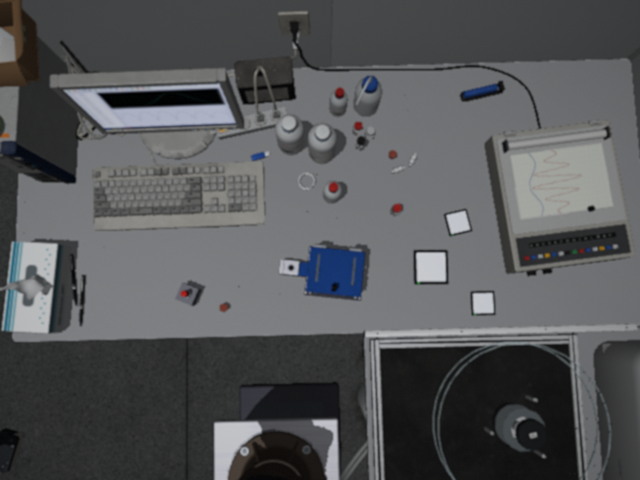

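View pics/scene0.png

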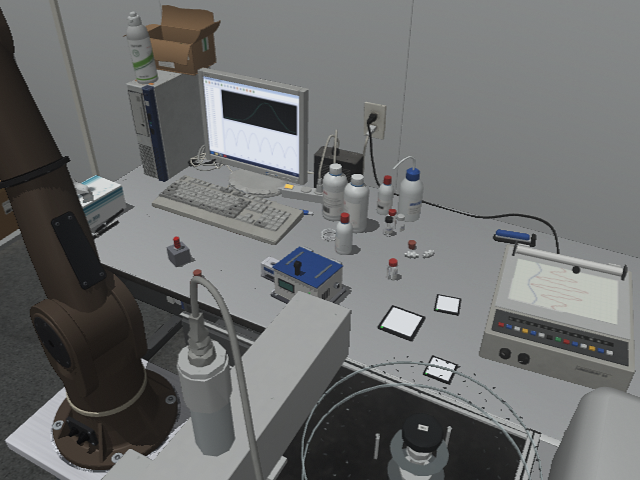

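The top view shows the pin and stand at (184,293), stopper at (224,307), fork hole at (291,267), and blue flap with its knob at (335,287). There are three white pads: (431,267), (458,222) and (483,302). The first is the largest, so it is the one meant. I'll enlarge to confirm it and measure.

Run:
```python
from h import *
t=load("top0");s=load("scene0")
def crop(d,x,y,w,h,W,H): return cv2.resize(d["image"][y:y+h,x:x+w,::-1],(W,H),interpolation=cv2.INTER_CUBIC)
a=crop(t,270,232,100,75,400,300)   # x4
b=crop(t,165,265,100,75,400,300)
c=crop(s,255,235,100,75,400,300)
e=crop(t,400,200,100,110,273,300)
f=crop(s,160,225,32,75,127,300)
cv2.imwrite("pics/c1.png",np.vstack([np.hstack([a,b]),np.hstack([c,e,f])]))
print(proj(t,observe()["position"]),proj(t,[0,0,0]),proj(s,[0,0,0]),proj(s,observe()["position"]))
for n,p,z in(("stand",(184,293),.066),("fork",(291,267),.048),("pad",(431,267),.008),("bottle",(333,188),.124),("knob",(335,287),.119)): print(n,onz(t,*p,z).round(3))
```

```text
(np.float64(-4.241209634667882), np.float64(431.380625454105)) (np.float64(275.4936858677082), np.float64(480.3894188778837)) (np.float64(115.48682069718168), np.float64(416.45569499430565)) (np.float64(-35.054156603657646), np.float64(208.81177428211626))
stand [0.479 0.219 0.066]
fork [ 0.539 -0.053  0.048]
pad [ 0.533 -0.42   0.008]
bottle [ 0.728 -0.165  0.124]
knob [ 0.482 -0.163  0.119]
```

View pics/c1.png

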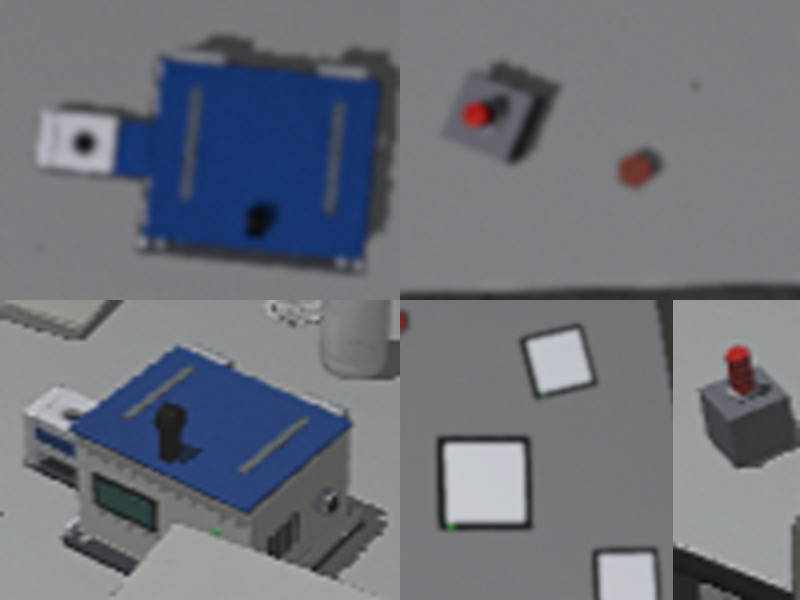

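Confirmed: of the three pads, (431,267) is clearly the largest. In the crop the hole is at top-view (290.9,267.9), the pin head at (184,293.5) and the knob at about (335.5,286).

Run:
```python
from h import *
t=load("top0");s=load("scene0")
A=lambda u,v:((u+.5)/4-.5+270,(v+.5)/4-.5+232)
P={k:onz(t,*A(*c),z) for k,c,z in(("FL",(148,240),.09),("FR",(360,262),.09),("BL",(165,58),.088),("BR",(378,78),.088),("hole",(84,144),.048),("knobtop",(263,208),.128))}
for k in P: print(k,P[k].round(4))
for a,b in(("FL","BL"),("FR","BR")): d=P[b]-P[a]; print("x axis yaw",np.arctan2(d[1],d[0]),np.linalg.norm(d))
for a,b in(("FR","FL"),("BR","BL")): d=P[b]-P[a]; print("y axis yaw",np.arctan2(-d[0],d[1]),np.linalg.norm(d))
print("pin",onz(t,183.6,293.2,.076), "stopper",onz(t,165+(237-.5)/4,265+170/4,.01))
pc=(400+85/2.73-.3,200+182.5/2.73-.3); print("pad",onz(t,*pc,.008))
print("hole tri",tri(t,A(84,144),s,(255+72/4,235+(411-300)/4)),"pin tri",tri(t,(183.6,293.2),s,(160+(739-673)/3.97,225+(351-300)/4)))
```

```text
FL [ 0.4738 -0.0926  0.09  ]
FR [ 0.4568 -0.2241  0.09  ]
BL [ 0.5878 -0.1058  0.088 ]
BR [ 0.5717 -0.2394  0.088 ]
hole [ 0.5379 -0.0517  0.048 ]
knobtop [ 0.4901 -0.1639  0.128 ]
x axis yaw -0.11582244317692676 0.11476213410926428
x axis yaw -0.13238240498304363 0.11586476528881237
y axis yaw -0.12845536985710668 0.13259740547861965
y axis yaw -0.12019500481988779 0.13450645332149
pin [0.47822551 0.21771718 0.076     ] stopper [0.44062931 0.1265818  0.01      ]
pad [ 0.53421605 -0.41948217  0.008     ]
hole tri [ 0.53856409 -0.05316323  0.05076683] pin tri [0.4794373  0.2154837  0.07805674]
```

Request:
drive_tool([
  [0.3, 18.7, -23.8, 0, -0.0878],
  [0.3, 18.7, -23.8, 0, -0.0878],
  [0.3, 18.7, -23.8, 0, -0.0878],
  [0.3, 18.7, -23.8, 0, -0.0878],
  [0.3, 18.7, -23.8, 0, -0.0878],
  [0.3, 18.7, -23.8, 0, -0.0878],
  [0.3, 18.7, -23.8, 0, -0.0878],
  [0.3, 18.7, -23.8, 0, -0.0878],
  [0.3, 18.7, -23.8, 0, -0.0878],
  [0.3, 18.7, -23.8, 0, -0.0878],
  [0.3, 18.7, -23.8, 0, -0.0878],
  [0.3, 18.7, -23.8, 0, -0.0878],
  [0.3, 18.7, -23.8, -10, -0.0878],
  [0.3, 18.7, -23.8, -10, -0.0878],
  [0.3, 18.7, -23.8, -10, -0.0878],
  [0.3, 18.7, -23.8, -10, -0.0878],
  [0.3, 0, 0, 0, 0],
  [0.3, 0, 0, 0, 0],
], grip_force=25)

```text
clock: 1.65
position: [0.4783, 0.2162, 0.1861]
ee_rot: [2.358, 2.075, -0.002]
force: [0.6, 0.1, 0.6]
width: 0.699
gripper_force: 0.0
```

Run:
```python
from h import *
d=snap("wrist","w1"); o=observe(); print(o["clock"],o["position"],o["ee_rot"],R.from_rotvec(o["ee_rot"]).as_matrix().round(4),d["xyz"],o["joints"])
p=[.4785,.217]
for q in([*p,.076],[*p,.046],[*p,.042],[*o["position"]]): print(proj(d,q))
```

```text
1.7 [0.47768301 0.21787032 0.18645879] [-2.35495925e+00 -2.07906536e+00  1.29443035e-03] [[ 1.240e-01  9.923e-01 -8.000e-04]
 [ 9.923e-01 -1.240e-01 -4.000e-04]
 [-5.000e-04 -7.000e-04 -1.000e+00]] [0.48707192 0.28690751 0.34425246] [-0.88759728  0.32639768  0.46449208  1.89649369 -0.17627456  0.9594379
 -0.46674924]
(np.float64(319.4953203856641), np.float64(238.29105612679484))
(np.float64(319.44073642203386), np.float64(228.37936123908875))
(np.float64(319.43422822515294), np.float64(227.19756245675902))
(np.float64(317.7050664874095), np.float64(302.1008294008525))
```

View pics/w1.png

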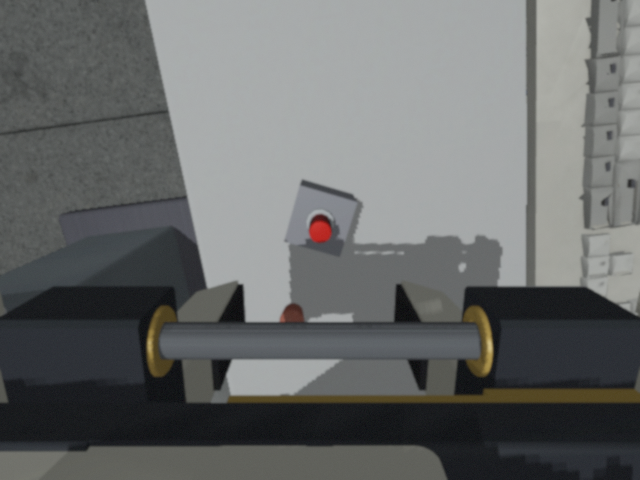

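Run:
```python
from h import *
d=load("w1"); im=d["image"].astype(int)
m=((im[...,0]>150)&(im[...,1]<70)).astype(np.uint8); m[280:]=0
ys,xs=np.where(m); print(len(xs),xs.min(),xs.max(),ys.min(),ys.max(),xs.mean(),ys.mean())
r=(xs.max()-xs.min())/2
print(r, 398*.008/.268, onz(d,(xs.min()+xs.max())/2,ys.max()-r,.076))
```

```text
334 310 330 222 240 319.70359281437123 231.25449101796409
10.0 11.880597014925373 [0.47959982 0.22283995 0.076     ]
```

Request:
drive_tool([
  [0.3, 1.5, 4, -20, 0],
  [0.3, 0, 0, -25, 0],
  [0.3, 0, 0, -25, 0],
  [0.3, 0, 0, -25, 0],
  [0.3, 0, 0, -22, 0],
  [0.3, 0, 0, -20, 0],
  [0.3, 0, 0, 0, 0],
  [0.3, 0, 0, 0, 0],
  [1, 0, 0, 0, 0],
  [1, 0, 0, 0, 0],
  [1, 0, 0, 0, 0],
  [1, 0, 0, 0, 0],
  [1, 0, 0, 0, 0],
  [1, 0, 0, 0, 0],
  [1, 0, 0, 0, 0],
  [1, 0, 0, 0, 0],
], grip_force=25)

```text
clock: 3.03
position: [0.4794, 0.2222, 0.0498]
ee_rot: [2.355, 2.08, 0.0]
force: [-0.4, -0.2, -0.5]
width: 0.172
gripper_force: 12.9
```

Run:
```python
from h import *
o=observe(); print(o["clock"],o["position"],o["width"],o["gripper_force"],o["force"])
```

```text
3.0333 [0.47936202 0.22216332 0.04982225] 0.17204899000907098 12.91114792227745 [-0.36178477 -0.19339591 -0.50960468]
```

Request:
drive_tool([
  [1, 0, 0, 0, 0],
  [1, 0, 0, 10, 0],
  [1, 0, 0, 20, 0],
  [1, 0, 0, 25, 0],
  [1, 0, 0, 21, 0],
  [1, 4.8, -22.8, 0, 0],
  [1, 4.8, -22.8, 0, 0],
  [1, 4.8, -22.8, 0, 0],
  [1, 4.8, -22.8, 0, 0],
  [1, 4.8, -22.8, 0, 0],
  [1, 4.8, -22.8, 0, 0],
  [1, 4.8, -22.8, 0, 0],
  [1, 4.8, -22.8, 0, 0],
  [1, 4.8, -22.8, 0, 0],
  [1, 4.8, -22.8, 0, 0],
  [1, 4.8, -22.8, 0, 0],
  [1, 4.8, -22.8, 0, 0],
  [1, 0, 0, 0, 0],
  [1, 0, 0, 0, 0],
  [1, 0, 0, 0, 0],
], grip_force=40)

```text
clock: 4.7
position: [0.5367, -0.051, 0.126]
ee_rot: [-2.354, -2.079, -0.0]
force: [0.3, 0.4, -1.3]
width: 0.167
gripper_force: 40.0
```

Run:
```python
from h import *
d=snap("wrist","w2"); o=observe(); print(o["clock"],o["position"],R.from_rotvec(o["ee_rot"]).as_matrix().round(4).tolist(),o["width"],d["xyz"])
p=o["position"]
print("tip",proj(d,p-[0,0,.043]),"collar",proj(d,p-[0,0,.003]),"hole",proj(d,[.538,-.052,.048]))
cv2.imwrite("pics/w2c.png",cv2.resize(d["image"][150:350,200:440,::-1],None,fx=3,fy=3,interpolation=cv2.INTER_CUBIC))
```

```text
4.75 [ 0.53673622 -0.05040091  0.12592021] [[0.1226, 0.9925, -0.0002], [0.9925, -0.1226, 0.0007], [0.0006, -0.0003, -1.0]] 0.16697701902234274 [0.54520282 0.0194802  0.28428391]
tip (np.float64(319.23620703816937), np.float64(270.83611002875216)) collar (np.float64(319.3463438868375), np.float64(301.11192989353844)) hole (np.float64(321.5119091179047), np.float64(254.3722710689903))
```

View pics/w2c.png

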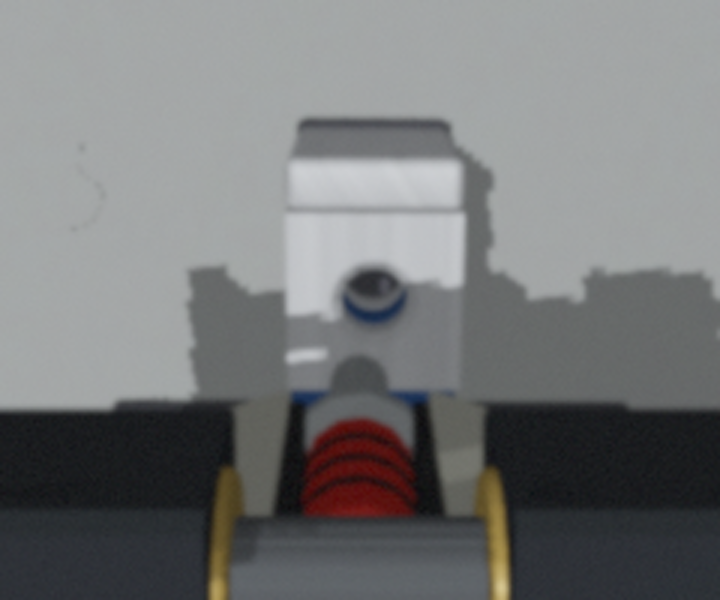

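Run:
```python
from h import *
d=load("w2")
for u,v in((324.5,248),(324.3,248.3)): print(onz(d,u,v,.048))
# pin tip/axis as seen vs tcp
print(onz(d,319.5,270.8,.083))
im=d["image"]; g=im[225:290,324].astype(int).sum(1)//3; print(g.tolist()); g=im[225:290,320].astype(int).sum(1)//3; print(g.tolist())
```

```text
[ 0.54033077 -0.04815313  0.048     ]
[ 0.54018517 -0.04832895  0.048     ]
[ 0.53688181 -0.05037048  0.083     ]
[195, 195, 195, 194, 194, 194, 194, 194, 194, 194, 192, 183, 165, 142, 113, 77, 51, 49, 46, 45, 48, 48, 51, 61, 77, 92, 97, 95, 77, 54, 47, 51, 69, 82, 93, 102, 110, 115, 117, 118, 120, 122, 120, 114, 103, 88, 79, 78, 76, 77, 78, 77, 77, 75, 76, 79, 87, 96, 100, 100, 99, 100, 99, 96, 84]
[192, 192, 192, 192, 192, 192, 192, 191, 191, 191, 190, 187, 174, 152, 123, 95, 67, 53, 47, 47, 47, 49, 55, 73, 87, 97, 95, 83, 60, 49, 51, 66, 81, 91, 99, 107, 112, 113, 114, 115, 118, 117, 110, 96, 82, 75, 75, 76, 76, 76, 77, 75, 75, 77, 80, 83, 92, 99, 101, 99, 101, 99, 98, 90, 72]
```

Request:
drive_tool([
  [1, 3.4, 2.4, -5, 0],
  [1, 0, 0, -10, 0],
  [1, 0, 0, -12, 0],
  [1, 0, 0, 0, 0],
  [1, 0, 0, 0, 0],
  [1, 0, 0, 0, 0],
], grip_force=40)

```text
clock: 5.25
position: [0.5403, -0.0488, 0.0987]
ee_rot: [-2.354, -2.08, 0.001]
force: [0.1, 0.5, -0.0]
width: 0.164
gripper_force: 40.0
```

Run:
```python
from h import *
d=snap("wrist","w3"); o=observe(); print(o["clock"],o["position"],o["force"])
p=o["position"]
print("tip",proj(d,p-[0,0,.043]),"hole",proj(d,[.5402,-.0483,.048]))
cv2.imwrite("pics/w3c.png",cv2.resize(d["image"][220:320,260:380,::-1],None,fx=6,fy=6,interpolation=cv2.INTER_CUBIC))
```

```text
5.3 [ 0.54053189 -0.04891781  0.09893088] [-0.31189995  0.19320334 -0.54197687]
tip (np.float64(319.90274735360384), np.float64(272.12649425345717)) hole (np.float64(319.13119987542956), np.float64(266.34322576736355))
```

View pics/w3c.png

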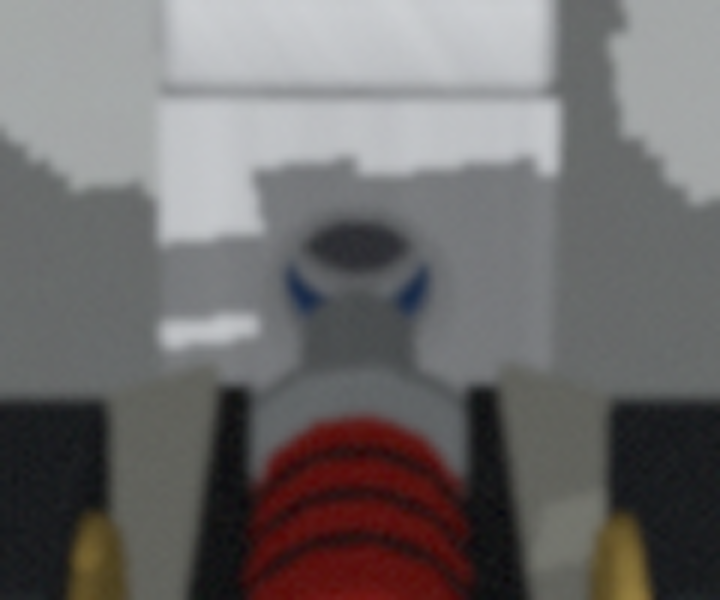

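Request:
drive_tool([
  [1, 0, 0, -5, 0],
  [1, 0, 0, -5, 0],
  [1, 0, 0, -5, 0],
  [1, 0, 0, -5, 0],
  [1, 0, 0, -5, 0],
  [1, 0, 0, -5, 0],
  [1, 0, 0, -5, 0],
  [1, 0, 0, 0, 0],
  [1, 0, 0, 0, 0],
])

```text
clock: 6.05
position: [0.5401, -0.0491, 0.0634]
ee_rot: [-2.355, -2.079, 0.001]
force: [0.4, 0.8, -0.4]
width: 0.162
gripper_force: 40.0
```

Request:
drive_tool([
  [1, 0, 0, -4, 0],
  [1, 0, 0, -3, 0],
  [1, 0, 0, -2, 0],
  [1, 0, 0, -1.5, 0],
  [1, 0, 0, 0, 0],
  [1, 0, 0, 0, 0],
])

```text
clock: 6.55
position: [0.5406, -0.049, 0.0555]
ee_rot: [-2.355, -2.079, -0.003]
force: [-10.3, 1.6, 32.4]
width: 0.164
gripper_force: 40.1
```

Request:
drive_tool([
  [1, 0, 0, 2, 0],
  [0.6, 0, 0, 0, 0],
  [0.6, 0, 0, 0, 0],
  [0.6, 0, 0, 0, 0],
  [0.6, 0, 0, 0, 0],
  [0.6, 0, 0, 15, 0],
  [0.6, 0, 0, 30, 0],
  [0.6, 0, 0, 35, 0],
  [0.6, 0, 0, 35, 0],
  [0.6, 0, 0, 30, 0],
], grip_force=20)

```text
clock: 7.38
position: [0.5403, -0.0493, 0.2021]
ee_rot: [2.355, 2.079, 0.0]
force: [1.0, 0.5, 0.2]
width: 0.397
gripper_force: 0.0
```

Request:
drive_tool([
  [0.55, -4, -8, 1, 0.1122],
  [0.55, -4, -8, 1, 0.1122],
  [0.55, -4, -8, 1, 0.1122],
  [0.55, -4, -8, 0, 0.1122],
  [0.55, -4, -8, 0, 0.1122],
  [0.55, -4, -8, 0, 0.1122],
  [0.55, -4, -8, 0, 0.1122],
  [0.55, -4, -8, 0, 0.1122],
  [0.55, -4, -8, 0, 0.1122],
  [0.55, -4, -8, 0, 0.1122],
  [0.55, -4, -8, 0, 0.1122],
  [0.55, -4, -8, 0, 0.1122],
  [0.55, -3, -8, 0, 0.1122],
  [0.55, -2, -7, 0, 0.1122],
  [0.55, 0, 0, 0, 0],
  [0.55, 0, 0, 0, 0],
])

```text
clock: 8.72
position: [0.4871, -0.1603, 0.203]
ee_rot: [-0.202, -3.135, -0.0]
force: [0.1, 0.3, 0.1]
width: 0.453
gripper_force: 0.0
```

Run:
```python
from h import *
d=snap("wrist","w4"); snap("top","t4");o=observe(); print(o["clock"],o["position"],R.from_rotvec(o["ee_rot"]).as_matrix().round(3).tolist(),o["joints"])
for q in([.49,-.163,.119],[.4815,-.156,.119],o["position"]): print(proj(d,q))
```

```text
8.8167 [ 0.48743449 -0.15951148  0.20305074] [[-0.992, 0.127, -0.0], [0.127, 0.992, 0.0], [0.0, 0.0, -1.0]] [ 0.02609992  0.27509403  0.2335328   1.8895449  -0.07584928  0.9856981
  1.73676541]
(np.float64(314.6203495104541), np.float64(254.1402534502246))
(np.float64(323.87337689398476), np.float64(239.95836432184282))
(np.float64(319.8062991455666), np.float64(304.60514076470685))
```

View pics/w4.png

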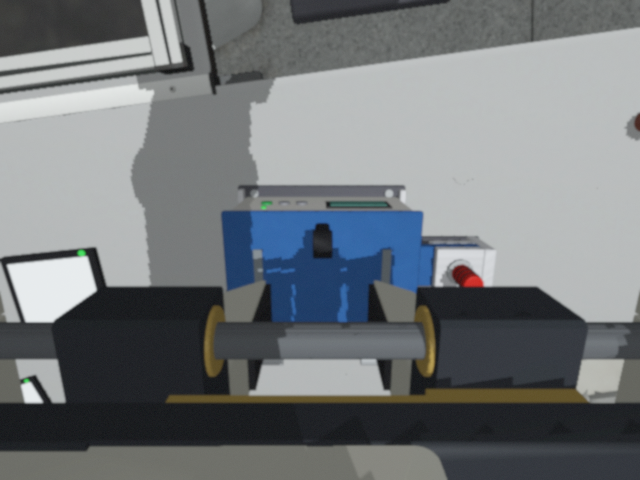

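Request:
drive_tool([
  [0.55, -5.5, 3, 0, 0],
  [0.55, 0, 0, -20, 0],
  [0.55, 0, 0, -25, 0],
  [0.55, 0, 0, -25, 0],
  [0.55, 0, 0, -20, 0],
  [0.55, 0, 0, -13, 0],
  [0.55, 0, 0, 0, 0],
  [0.9, 0, 0, 0, 0],
  [0.95, 0, 0, 0, 0],
  [1, 0, 0, 0, 0],
  [1, 0, 0, 0, 0],
  [1, 0, 0, 0, 0],
  [1, 0, 0, 0, 0],
  [1, 0, 0, 0, 0],
], grip_force=10)

```text
clock: 9.98
position: [0.4821, -0.1579, 0.1008]
ee_rot: [0.196, 3.134, -0.001]
force: [0.3, -4.1, 1.7]
width: 0.131
gripper_force: 10.0
```

Run:
```python
from h import *
th=np.radians(np.linspace(0,88,21)+18.26); P=105.3*np.c_[-np.cos(th),np.sin(th)]
D=np.diff(P.round(1),axis=0)
print([[1,round(.9923*a,1),round(-.1237*a,1),round(b,1),0] for a,b in D]); o=observe();print(o["position"],o["force"])
```

```text
[[1, np.float64(2.8), np.float64(-0.3), np.float64(7.6), 0], [1, np.float64(3.4), np.float64(-0.4), np.float64(7.3), 0], [1, np.float64(4.0), np.float64(-0.5), np.float64(7.1), 0], [1, np.float64(4.5), np.float64(-0.6), np.float64(6.7), 0], [1, np.float64(4.9), np.float64(-0.6), np.float64(6.4), 0], [1, np.float64(5.5), np.float64(-0.7), np.float64(5.9), 0], [1, np.float64(5.9), np.float64(-0.7), np.float64(5.5), 0], [1, np.float64(6.3), np.float64(-0.8), np.float64(5.1), 0], [1, np.float64(6.6), np.float64(-0.8), np.float64(4.6), 0], [1, np.float64(6.9), np.float64(-0.9), np.float64(4.0), 0], [1, np.float64(7.2), np.float64(-0.9), np.float64(3.5), 0], [1, np.float64(7.4), np.float64(-0.9), np.float64(2.9), 0], [1, np.float64(7.7), np.float64(-1.0), np.float64(2.3), 0], [1, np.float64(7.8), np.float64(-1.0), np.float64(1.8), 0], [1, np.float64(7.9), np.float64(-1.0), np.float64(1.1), 0], [1, np.float64(7.9), np.float64(-1.0), np.float64(0.5), 0], [1, np.float64(8.0), np.float64(-1.0), np.float64(-0.2), 0], [1, np.float64(8.0), np.float64(-1.0), np.float64(-0.7), 0], [1, np.float64(7.8), np.float64(-1.0), np.float64(-1.3), 0], [1, np.float64(7.8), np.float64(-1.0), np.float64(-2.0), 0]]
[ 0.48212822 -0.1578936   0.10075287] [ 0.26380213 -4.09364842  1.68248136]
```

Request:
drive_tool([
  [1, 2.8, -0.8, 7.6, 0],
  [1, 3.4, -0.6, 7.3, 0],
  [1, 4.0, -0.5, 7.1, 0],
  [1, 4.5, -0.6, 6.7, 0],
  [1, 4.9, -0.6, 6.4, 0],
  [1, 5.5, -0.7, 5.9, 0],
  [1, 5.9, -0.7, 5.5, 0],
  [1, 6.3, -0.8, 5.1, 0],
  [1, 6.6, -0.8, 4.6, 0],
  [1, 6.9, -0.9, 4.0, 0],
])

```text
clock: 10.82
position: [0.5328, -0.1644, 0.1608]
ee_rot: [-0.195, -3.135, 0.0]
force: [-1.5, -5.1, -4.8]
width: 0.127
gripper_force: 10.0
```

Request:
drive_tool([
  [1, 7.2, -1.1, 3.5, 0],
  [1, 7.4, -1.1, 2.9, 0],
  [1, 7.7, -1.1, 2.3, 0],
  [1, 7.8, -1.1, 1.8, 0],
  [1, 7.9, -1.0, 1.1, 0],
  [1, 7.9, -1.0, 0.5, 0],
  [1, 8.0, -1.0, -0.2, 0],
  [1, 8.0, -1.0, -0.7, 0],
  [1, 7.8, -1.0, -1.3, 0],
  [1, 5, -0.6, -1.2, 0],
  [1, 0, 0, 0, 0],
])

```text
clock: 11.73
position: [0.609, -0.1743, 0.169]
ee_rot: [0.194, 3.134, -0.001]
force: [0.6, -3.5, -0.5]
width: 0.127
gripper_force: 10.0
```

Run:
```python
from h import *
o=observe();p=o["position"]+[0,0,.0188]
d=snap("wrist","w5"); s=snap("scene","s5")
v=p-[.5807,-.169,.086]; x=v@[.9923,-.1237,0]; print(x,v[2],"theta",np.pi-np.arctan2(v[2],x)-.3187,o["force"],o["width"])
cv2.imwrite("pics/m5.png",np.hstack([cv2.resize(d["image"][...,::-1],(400,300)),cv2.resize(s["image"][200:350,230:430,::-1],(400,300),interpolation=cv2.INTER_CUBIC)]))
```

```text
0.028699710764087418 0.10181548586564254 theta 1.5268471516897948 [ 0.63217491 -3.50853189 -0.48391477] 0.12658810335289694
```

View pics/m5.png

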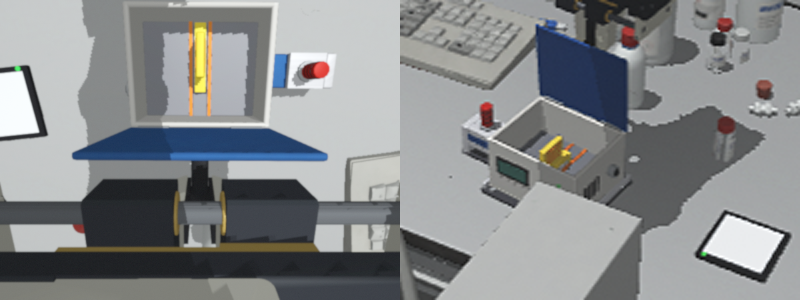

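The flap is upright at about 1.53 rad, the pin is seated, and the yellow filter is visible in its slot. Next I release, rise over the flap edge and hover above the filter.

Request:
drive_tool([
  [0.55, 0, 0, 0, 0],
  [0.55, 0, 0, 0, 0],
  [0.55, 0, 0, 0, 0],
  [0.55, 0, 0, 0, 0],
  [0.55, 0, 0, 20, 0],
  [0.55, 0, 0, 30, 0],
  [0.55, 0, 0, 25, 0],
  [0.55, -20, 3, 0, 0],
  [0.55, -30, 4.5, 0, 0],
  [0.55, -30, 4.5, 0, 0],
  [0.55, -15, 2, 0, 0],
  [0.55, 0, 0, 0, 0],
  [0.55, 0, 0, 0, 0],
])

```text
clock: 12.92
position: [0.5121, -0.1597, 0.2447]
ee_rot: [0.194, 3.135, 0.001]
force: [-0.4, 0.2, 0.7]
width: 0.449
gripper_force: 0.0
```

Run:
```python
from h import *
d=snap("wrist","w6");o=observe();print(o["clock"],o["position"])
for z,q in((.08,[.5142,-.1607,.08]),(.044,[.5142,-.1607,.046])): print(proj(d,q))
im=cv2.cvtColor(d["image"],cv2.COLOR_RGB2HSV); m=cv2.inRange(im,(24,150,90),(34,255,255)); m[300:]=0
n,l,st,c=cv2.connectedComponentsWithStats(m); i=1+st[1:,4].argmax(); print(st[i],c[i])
cv2.imwrite("pics/w6c.png",cv2.resize(d["image"][120:320,200:440,::-1],None,fx=3,fy=3,interpolation=cv2.INTER_CUBIC))
```

```text
12.9667 [ 0.51293838 -0.1597975   0.24460662]
(np.float64(317.5173739629572), np.float64(224.3113681074217))
(np.float64(317.6367147646977), np.float64(216.05896960904698))
[311 180  13  72 809] [316.79851669 215.30407911]
```

View pics/w6c.png

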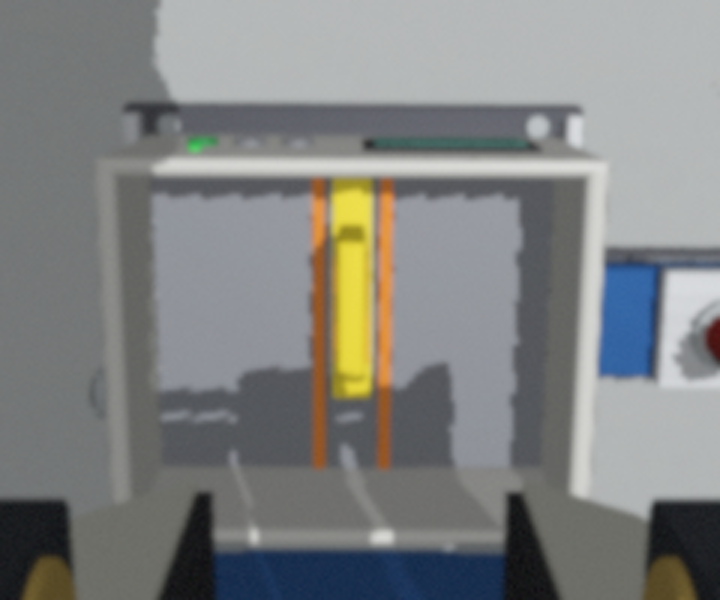

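Request:
drive_tool([
  [0.55, 0, -1, -20, 0],
  [0.55, 0, 0, -25, 0],
  [0.55, 0, 0, -25, 0],
  [0.55, 0, 0, -25, 0],
  [0.55, 0, 0, -20, 0],
  [0.55, 0, 0, -20, 0],
  [0.55, 0, 0, -15, 0],
  [0.55, 0, 0, 0, 0],
])

```text
clock: 13.63
position: [0.5115, -0.1604, 0.091]
ee_rot: [-0.193, -3.131, -0.001]
force: [-0.5, -0.3, -0.3]
width: 0.45
gripper_force: 0.0
```

Request:
drive_tool([
  [0.55, 0.5, 0, -12, 0],
  [0.55, 0, 0, -12, 0],
  [0.55, 0, 0, -12, 0],
  [0.55, 0, 0, -7, 0],
  [0.55, 0, 0, 0, 0],
  [0.55, 0, 0, 0, 0],
  [0.8, 0, 0, 0, 0],
  [0.9, 0, 0, 0, 0],
  [0.95, 0, 0, 0, 0],
  [1, 0, 0, 0, 0],
  [1, 0, 0, 0, 0],
  [1, 0, 0, 0, 0],
  [1, 0, 0, 0, 0],
  [1, 0, 0, 0, 0],
  [1, 0, 0, 0, 0],
], grip_force=25)

```text
clock: 14.88
position: [0.5129, -0.161, 0.0513]
ee_rot: [0.195, 3.135, 0.0]
force: [-0.3, -0.2, 3.7]
width: 0.085
gripper_force: 25.0
```

Request:
drive_tool([
  [1, 0, 0, 4, 0],
  [1, 0, 0, 6, 0],
  [1, 0, 0, 8, 0],
  [1, 0, 0, 10, 0],
  [1, 0, 0, 15, 0],
  [1, 0, 0, 20, 0],
  [1, 0, 0, 20, 0],
  [1, 0, 0, 20, 0],
  [1, 0, 0, 20, 0],
  [1, 0, 0, 20, 0],
  [1, 0, 0, 5, 0],
  [1, 0, 0, 0, 0],
], grip_force=30)

```text
clock: 15.88
position: [0.5139, -0.1613, 0.2014]
ee_rot: [0.194, 3.132, -0.0]
force: [-0.5, -0.8, -1.2]
width: 0.084
gripper_force: 30.0
```

Request:
drive_tool([
  [1, 0, -10, 0, 0],
  [1, 0, -20, 0, 0],
  [1, 0, -20, 0, 0],
  [1, 0, -20, 0, 0],
  [1, 0, -20, 0, 0],
  [1, 0, -20, 0, 0],
  [1, 0, -20, 0, 0],
  [1, 0, -20, 0, 0],
  [1, 3, -20, 0, 0],
  [1, 5, -20, 0, 0],
  [1, 5, -20, -8, 0],
  [1, 4, -20, -12, 0],
  [1, 4, -18, -12, 0],
  [1, 0, -10, -12, 0],
  [1, 0, 0, -4, 0],
  [1, 0, 0, 0, 0],
  [1, 0, 0, 0, 0],
])

```text
clock: 17.3
position: [0.5336, -0.4178, 0.1506]
ee_rot: [-0.193, -3.135, -0.002]
force: [-0.1, 0.0, -0.4]
width: 0.084
gripper_force: 30.0
```

Run:
```python
from h import *
d=snap("wrist","w7");s=snap("scene","s7");t=snap("top","t7");o=observe();print(o["clock"],o["position"],o["width"],o["gripper_force"],o["force"])
print(onz(load("top0"),430.8,266.5,.008))
f=lambda d,x,y,w,h:cv2.resize(d["image"][y:y+h,x:x+w,::-1],(400,300),interpolation=cv2.INTER_CUBIC)
cv2.imwrite("pics/m7.png",np.vstack([np.hstack([f(d,0,0,640,480),f(s,240,180,240,180)]),np.hstack([f(t,270,190,200,150),f(s,255,220,100,75)])]))
```

```text
17.45 [ 0.53451513 -0.41809745  0.15208886] 0.08428455631383376 29.999755024909973 [-0.47180774  0.6891673  -1.09509018]
[ 0.53434998 -0.41939494  0.008     ]
```

View pics/m7.png

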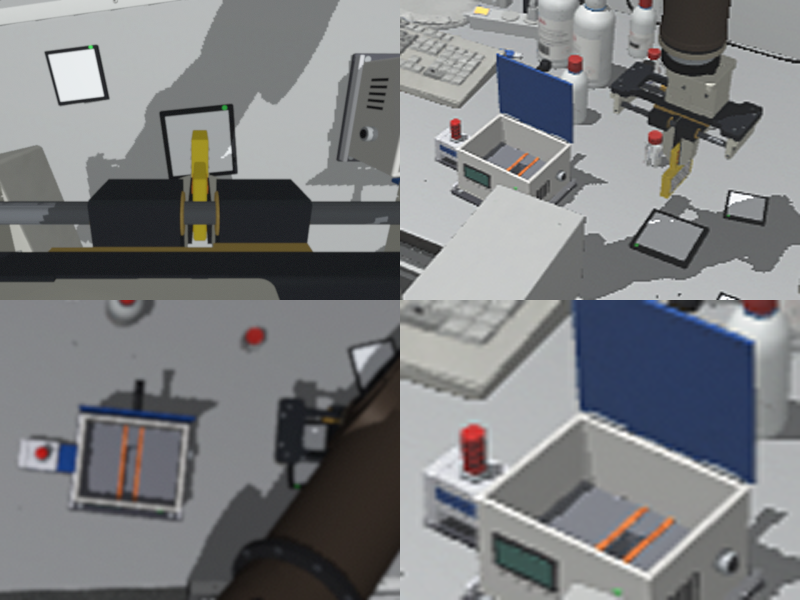

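The plate is held upright above the large pad, with the pin home, the flap open and the bystanders untouched.

Request:
drive_tool([
  [1, 0, 0, 0, 0],
  [1, 0, 0, 0, 0],
  [1, 0, 0, 0, 0],
])

```text
clock: 17.7
position: [0.5341, -0.4188, 0.1516]
ee_rot: [0.194, 3.135, -0.0]
force: [-0.5, -0.6, -2.0]
width: 0.086
gripper_force: 30.0
```

```bash
python3 -c "
from cell import arm; print(arm.sign_off())"
```

```text
the job is handed in; nothing more can be done
None
```

The job was handed in at 17.7 s: the pin is seated in the fork, the flap stands upright at about 1.53 rad, and the filter plate is held still with its lower edge about 10 cm above the middle of the large pad; the hand-in returned no verdict.

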